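# Select third gear on a repaired game shifter

### The job

The gear shifter on the bench has just been rebuilt, and its third-gear switch is to be tested. Its stick has been left in the left-hand lane of the gate, in first, in neutral or in second: push the knob with closed fingertips to bring the stick to neutral, guide it across to the middle lane, then push it forward fully home into third and leave it there. Never take the knob or the stick between the fingers, do not put the stick into fourth, fifth or sixth on the way, and leave the dish, the screwdriver and the tub where they are.

Things in the scene. Friction and masses are not known exactly. Their poses are not given: they have to be found in the camera images.
- shifter: Gear shifter: painted sheet-metal box 132 mm long (x) by 112 mm wide (y) on a foot plate 180 by 132 mm, 114 mm high without the stick; it does not shift on the bench. Origin: centre of its underside. x is forward (away from the driver, roughly away from the robot), y left, z up.
- gate_centre (a point): Centre of the gate's upper face, 114 mm up, axes as the shifter. A bare metal plate, 4 mm thick, with slots 16 mm wide: three lanes along x at y = +24, 0 and -24 mm, ending at x = +32 and -32 mm, joined at x = 0 by one cross slot (neutral). Left lane: first forward, second back; middle: third forward, fourth back; right: fifth forward, sixth back.
- third_slot (a point): Point in the middle lane at the gate's upper face, 24 mm forward of gate_centre, where the rod passes through the plate when the stick is fully home in third. Axes as the shifter.
- knob (a point): Centre of the black ball knob, 40 mm across, on top of the stick; z runs up along the stick. The stick is a 10 mm steel rod with a collar 16 mm thick and 14 mm high just under the ball. It pivots 77 mm below gate_centre; the knob's centre is 150 mm from the pivot.
- shaft (a point): Point on the axis of the rod between gate and knob, 108 mm from the pivot.
- shift_across (a joint): Sideways angle a of the stick, rad: 0 middle lane, -0.31 left lane, +0.31 right lane (positive leans right, -y). Light friction, under 2 N at the knob: stays where it is left. With f = shift_fore, the knob's centre lies 150 mm * (sin f, -sin a cos f, cos a cos f) from the pivot in the shifter's axes.
- shift_fore (a joint): Fore-and-aft angle of the stick, rad: 0 neutral, +0.31 fully home in a forward slot, -0.31 in a rear slot; the slot ends stop it near 0.33. A spring detent with crests at +0.155 and -0.155 snaps it into neutral or into gear; about 3 N at the knob gets it over. It can cross between lanes only within about 0.03 of neutral; the rounded ribs help it in.
- screw_dish: Pressed steel dish of small screws, 85 mm across and 18 mm high, beside the shifter on its right; origin under its centre. Loose.
- driver_1: Precision screwdriver, 142 mm long and 12 mm thick, lying on the robot's side of the shifter. Loose.
- flux_tub: Small round tub with a black lid, 47 mm across and 29 mm high, standing to the left of the shifter and behind it; origin under its centre. Loose.

How it is judged:
On the way:
1. the stick stands in neutral at the middle lane (value of joint shift_across between -0.1 and 0.1 rad and value of joint shift_fore between -0.12 and 0.12 rad), for 0.05 s.
At the end, for the whole second after the job is handed in: The stick rests in third: its fore angle is above 0.26 rad (detent snapped in) and its sideways angle within 0.08 rad of the middle lane, at rest; dish, screwdriver and tub are within 20 mm of where they stood (value of joint shift_fore above 0.26 rad and value of joint shift_across between -0.08 and 0.08 rad and velocity of joint shift_fore between -0.05 and 0.05 rad/s and distance of each of screw_dish, driver_1, flux_tub from where it was at the start of the episode below 0.02 m); the robot touches nothing.
It fails at once if the knob or the stick was taken between the fingers (distance between the grasp point and knob below 0.018 m or distance between the grasp point and shaft below 0.012 m).
It fails at once if the stick was put into fourth or sixth (value of joint shift_across above -0.16 rad and value of joint shift_fore below -0.16 rad).
It fails at once if the stick was put into fifth (value of joint each of shift_across, shift_fore above 0.16 rad).
It fails at once if the dish, the screwdriver or the tub was lifted (height (world z) of any of screw_dish, driver_1, flux_tub above 0.03 m).
It fails at once if the dish, the screwdriver or the tub was pushed away (distance of any of screw_dish, driver_1, flux_tub from where it was at the start of the episode above 0.03 m).
It also fails if it takes over 51 s, if anything falls off the work surface, if the arm or the gripper's body presses on something with over 40 N, if the wrist force passes 120 N, or if a joint passes its speed limit or range.

### The arm

A 6-joint arm with a two-finger parallel gripper is mounted at the origin on a cart in front of the work surface, level with it; the furniture and walls round the work are solid. World frame = base frame: x ahead of the robot, y to its left, z up, the work surface at z = 0. Lengths are in m, angles in rad, forces in N, time in s.
With the tool pointing down it reaches from about 0.35 to 0.775 m from the base axis. Payload 5.5 kg.
Tool frame: the origin (TCP) lies at the very end of the fingers, on their centre line; the grasp point (between the pads) lies behind it (env.hold_point_z is the z of the grasp point in the tool frame, in m); z points along the fingers, y is the line along which they close (so a half turn about z gives the same grasp; the last joint's range is limited). The gripper opens to 85 mm and grips with 20 to 120 N. Pads are 22 mm wide; open, the fingers measure 114 mm over their backs; the gripper's body (76 mm by 85 mm) begins 54 mm behind the grasp point. The pads swing forward as they close: fully open they stand 13 mm farther back than shut.
Start: joints at [0.974, 0.313, 0.046, 1.304, 0, 1.431], TCP at [0.254, 0.516, 0.231] pointing down, gripper open.
Joint ranges: [-2.76, 2.76], [-0.86, 1.69], [-1.03, 1.26], [-2.2, 2.34], [-1.47, 1.5], [-3.14, 3.14]. Speed limits (rad/s): [2.57, 2.57, 3.14, 3.14, 3.14, 3.14].

### API

Orientations are given as a unit quaternion [w, x, y, z].
In Python, from workcell import env gives the robot as it stands.
- The arm moves only by the tool arm_command, never from a script. Its argument "rows" is a list of rows, each an object with "delta_pos": the shift along the tool's x, y, z scaled (see below), a list of three; "rot": the turn, a rotation vector about the tool's x, y, z scaled (see below), a list of three; "fingers": the closure, from 0 (fully open) to 1 (shut). A call has 1 to 20 rows; each row shifts and turns the commanded pose from where the row before left it, along the tool's axes as they then stand; what a row does not reach is not made up. The controller multiplies each number of a shift by 0.02 m and each number of a turn by 360 degrees. A row lasts 1/10 s, in which the tool goes at most 50 mm and 8.59 degrees, less where a joint would pass 70% of its speed; a pose out of reach is approached as far as the arm can. A call with a number of a shift or a turn outside -1 to 1 is refused whole. A call with a gripper value outside its range is refused whole. The fingers move at their own pace and stop on an object; "squeeze" is the grip in N (left out, the last holds). Time passes only in rows, so rows that do not move let the fingers close. It gives the time, the measured TCP pose, the force and the opening at its end, in the units of the state.
- env.get_state(): the state, without advancing time (a new reading comes with each control period).
- env.read_camera(name): name is "side" or "top"; returns (picture, depth): 384x512x3 uint8, blue, green, red; 384x512 float32, m along the optical axis (not along the pixel's ray), 0 where there is no reading.
- env.get_calibration(name): a dict with "mtx" (3x3 intrinsics, pixels), "R" (3x3) and "t" (3): a world point X has camera coordinates R X + t. Camera axes: x right, y down, z forward; pixel columns grow to the right and rows downward; lengths in m; the calibration is good to about 2 mm. A picture is of the moment at which its call begins. get_calibration takes no time and is no camera call.
- env.hand_in(): hands the job in, once; it reports no verdict.
The state is a dict: "clock": time; "joint_pos": joint angles; "qvel": joint speeds; "tau": joint torques, N m; "tcp_pos": TCP position; "orientation": TCP orientation; "wrist_force": force on the tool from outside, world axes, zero at the start; "ft_torque": the same for the moment, N m; "finger_gap": finger opening in m.
Only numpy, scipy, OpenCV 4.12 (cv2) and the standard library are available. Lean on these libraries where they do the work, as an engineer would, in place of code of your own. Each camera call takes 0.05 s, during which the arm holds its last target. There are 200 camera calls.

## Working session

There is one attempt and no reset: what is moved stays moved. The work goes in short steps, Python scripts to look and compute and a tool call to move; the robot and the scene stay as the last step left them, time stands still between calls to the robot, and variables do not carry over. Pictures are saved under pics/ and viewed, on a budget of 10 in all, crops included, one or two more only if the job needs it, and the job is handed in when it is done.

Besides the shell and the picture viewer there is one more tool, called after "Emit:" in YAML: its name, and indented under it one key for each argument. arm_command: Moves the arm, as the interface text tells. Shifts and turns lie within -1 to 1; 1 stands for 0.02 m of shift or 360 degrees of turn. Its arguments: {"type":"object","properties":{"rows":{"type":"array","items":{"type":"object","properties":{"delta_pos":{"type":"array","items":{"type":"number","minimum":-1,"maximum":1}},"rot":{"type":"array","items":{"type":"number","minimum":-1,"maximum":1}},"fingers":{"type":"number"}}}},"squeeze":{"type":"number"}},"required":["rows"]}

```bash
mkdir -p pics; python3 - <<'E'
from workcell import env
import cv2,numpy as np
s=env.get_state();print(s,env.hold_point_z)
for n in("top","side"):
    p,d=env.read_camera(n);cv2.imwrite(f"pics/{n}0.png",p);np.save(f"pics/{n}0.npy",d);print(n,env.get_calibration(n))
a=cv2.imread("pics/top0.png");b=cv2.imread("pics/side0.png")
E
```

```text
{'clock': 0.0, 'joint_pos': array([9.74379912e-01, 3.14004446e-01, 4.49451426e-02, 1.30362880e+00,
       2.15858871e-05, 1.43120182e+00]), 'qvel': array([ 0.00074873, -0.00073125,  0.00019471, -0.00123938,  0.00059799,
       -0.00046447]), 'tau': array([ 7.65991517e-04, -4.80622315e+01,  2.98538464e+01,  1.92866806e-02,
       -2.32487173e-04, -4.13454632e-05]), 'tcp_pos': array([0.25332546, 0.5155883 , 0.23039277]), 'orientation': array([-3.50357934e-04,  2.26429946e-01,  9.74026994e-01, -8.78673713e-04]), 'wrist_force': array([ 0.04902612, -0.38013323,  0.25195996]), 'ft_torque': array([-0.02598453, -0.05473575,  0.01527857]), 'finger_gap': 0.08552493641307862} -0.0187
top {'mtx': array([[478.2474818 ,   0.        , 251.61587074],
       [  0.        , 478.2474818 , 187.74709528],
       [  0.        ,   0.        ,   1.        ]]), 'R': array([[-0.01399419, -0.99985542, -0.00965932],
       [-0.987557  ,  0.01533408, -0.15651211],
       [ 0.1566376 ,  0.00734887, -0.98762881]]), 't': array([-0.07508166,  0.52787841,  1.0037275 ])}
side {'mtx': array([[409.07977961,   0.        , 253.96344882],
       [  0.        , 409.07977961, 188.28663345],
       [  0.        ,   0.        ,   1.        ]]), 'R': array([[ 0.9756924 , -0.21745435, -0.02716518],
       [-0.10446064, -0.35252982, -0.92995199],
       [ 0.19264557,  0.91018478, -0.36667608]]), 't': array([-0.51229185,  0.16353695,  0.87623357])}
```

View pics/top0.png

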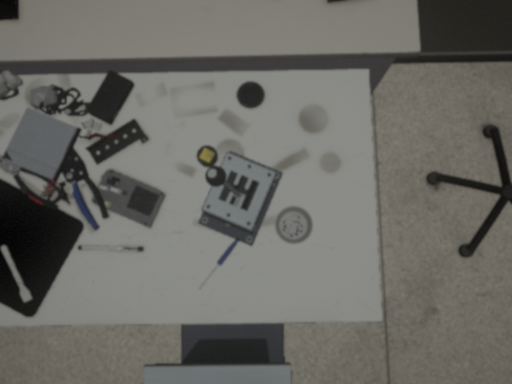

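View pics/side0.png

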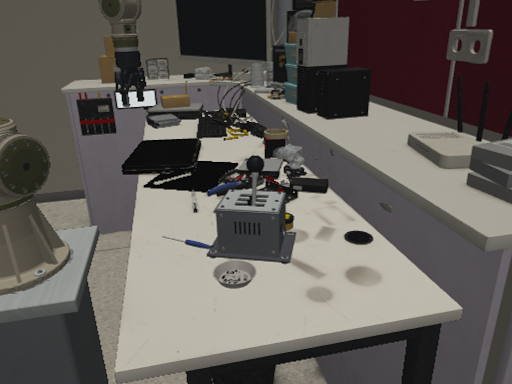

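The top view shows the shifter at about (240,197), turned clockwise. The knob is at (215,176), the tub at (207,155), the dish at (294,224) and the screwdriver at (218,263). In the side view the knob is at (255,163). Next I'll enlarge the shifter in both views.

```bash
python3 - <<'E'
import cv2,numpy as np
a=cv2.imread("pics/top0.png")[135:255,180:300];b=cv2.imread("pics/side0.png")[145:265,200:310]
a=cv2.resize(a,(400,400),interpolation=2);b=cv2.resize(b,(367,400),interpolation=2)
a=cv2.convertScaleAbs(a,alpha=1.6)
cv2.imwrite("pics/crop0.png",np.hstack([a,b]))
d=np.load("pics/top0.npy");np.set_printoptions(linewidth=200,precision=3)
print(d[160:192:3,200:232:3])
E
```

```text
[[1.069 1.064 1.068 1.066 1.067 1.067 1.092 1.1   0.979 0.98  0.983]
 [1.073 1.068 1.069 1.066 1.069 1.092 1.097 0.98  0.983 0.977 0.977]
 [1.092 1.093 1.088 1.087 0.902 0.898 0.903 0.975 0.979 0.976 0.978]
 [1.094 1.09  1.09  0.896 0.89  0.894 0.895 0.898 0.976 0.974 0.977]
 [1.091 1.091 0.9   0.894 0.891 0.887 0.888 0.89  0.898 0.975 1.082]
 [1.089 1.089 0.897 0.888 0.889 0.889 0.892 0.891 0.897 0.978 1.078]
 [1.091 1.088 0.897 0.894 0.889 0.886 0.888 0.893 0.898 1.075 1.078]
 [1.091 1.093 1.09  0.894 0.892 0.891 0.893 0.897 0.905 1.076 1.077]
 [1.088 1.087 1.09  0.906 0.896 0.895 0.897 0.905 0.945 0.954 1.075]
 [1.09  1.092 1.086 1.086 0.971 0.972 0.97  0.969 1.076 0.965 0.969]
 [1.088 1.083 1.086 0.971 0.971 0.976 0.968 0.971 1.077 1.071 0.988]]
```

View pics/crop0.png

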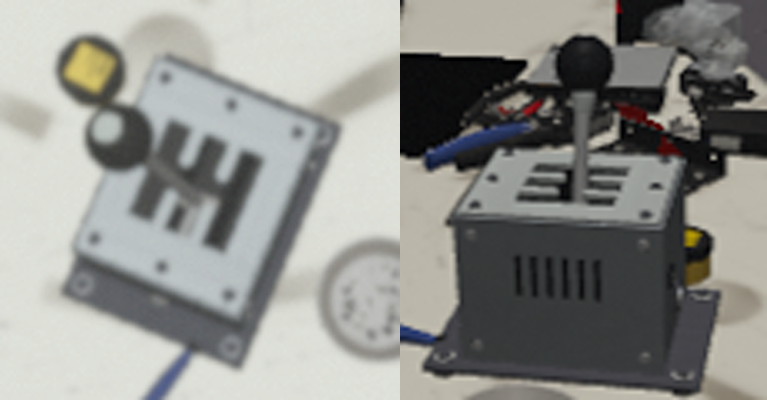

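The crop shows the bare gate plate with its slots, and the stick leaning left in the left lane. The knob is at crop (118,137), with the tub just ahead and to its left. Next I'll measure the plate rectangle and the knob from depth.

```bash
cat > h.py <<'E'
from workcell import env
import cv2,numpy as np
def cloud(n,d):
    c=env.get_calibration(n);K=c["mtx"];v,u=np.mgrid[:384,:512]
    C=np.stack([(u-K[0,2])/K[0,0]*d,(v-K[1,2])/K[1,1]*d,d],-1)
    return (C-c["t"])@c["R"]
def sphere(P,r=.02):
    from scipy.optimize import least_squares
    return least_squares(lambda c:np.linalg.norm(P-c,axis=1)-r,P.mean(0)-[0,0,.01],loss="soft_l1",f_scale=.003).x
def angles(k,g,yaw):
    c,s=np.cos(yaw),np.sin(yaw);d=k-g;x=c*d[0]+s*d[1];y=-s*d[0]+c*d[1]
    f=np.arcsin(x/.15);a=np.arctan2(-y,d[2]+.077);return np.round([x,y,d[2],f,a,np.linalg.norm([x,y,d[2]+.077])],3)
E
python3 - <<'E'
from h import *
np.set_printoptions(suppress=True,precision=4)
d=np.load("pics/top0.npy");im=cv2.imread("pics/top0.png");P=cloud("top",d)
roi=np.zeros(d.shape,bool);roi[140:255,180:300]=1
m=(roi&(abs(P[...,2]-.114)<.012)).astype(np.uint8)
n,l,st,c=cv2.connectedComponentsWithStats(m);i=1+st[1:,4].argmax()
Q=P[l==i];print(len(Q),np.median(Q[:,2]))
# plate rays onto z=.114
K=env.get_calibration("top");v,u=np.nonzero(l==i)
def ray(n,u,v,z):
    K=env.get_calibration(n);D=np.stack([(u-K["mtx"][0,2])/K["mtx"][0,0],(v-K["mtx"][1,2])/K["mtx"][1,1],np.ones(len(u))],1)@K["R"];o=-K["t"]@K["R"]
    return o+D*((z-o[2])/D[:,2])[:,None]
W=ray("top",u,v,.114);r=cv2.minAreaRect((W[:,:2]*1000).astype(np.float32));print(r,cv2.boxPoints(r))
# slots: dark pixels within the plate
g=cv2.cvtColor(im,6);hull=cv2.convexHull(np.stack([u,v],1).astype(np.int32));H=np.zeros(d.shape,np.uint8);cv2.fillConvexPoly(H,hull,1)
k=roi&(P[...,2]>.17)&(P[...,2]<.26);print("knob",k.sum(),sphere(P[k]))
v2,u2=np.nonzero(k);print("knob px",u2.mean(),v2.mean())
ds=np.load("pics/side0.npy");S=cloud("side",ds);ks=(S[...,2]>.175)&(S[...,2]<.26)&(abs(S[...,0]-.52)<.1)&(abs(S[...,1]+.06)<.12)
print("side knob",ks.sum(),sphere(S[ks]))
for nme,(uu,vv),z in(("tub",(207,155),.029),("dish",(294,224),.01),("drv",(236,242),.006),("drvtip",(200,288),.006)):print(nme,ray("top",np.array([uu]),np.array([vv]),z))
# yaw from the slot lines
m2=(abs(S[...,2]-.114)<.008)&(abs(S[...,0]-.5)<.15)&(abs(S[...,1]+.1)<.15)
mm=m2.astype(np.uint8);n,l2,st,c=cv2.connectedComponentsWithStats(mm);i=1+st[1:,4].argmax();v3,u3=np.nonzero(l2==i);W=ray("side",u3,v3,.114);print("side",cv2.minAreaRect((W[:,:2]*1000).astype(np.float32)))
E
```

```text
2583 0.11492995498303694
((509.8975524902344, -57.45915985107422), (114.11517333984375, 132.21322631835938), 66.28531646728516) [[ 426.4254  -83.1119]
 [ 547.4745 -136.2857]
 [ 593.3696  -31.8065]
 [ 472.3206   21.3674]]
knob 347 [ 0.529  -0.015   0.1813]
knob px 215.17867435158502 175.5706051873199
side knob 206 [ 0.5277 -0.0143  0.1791]
tub [[0.6044 0.016  0.029 ]]
dish [[ 0.4486 -0.1757  0.01  ]]
drv [[ 0.4109 -0.0462  0.006 ]]
drvtip [[0.3119 0.0335 0.006 ]]
side ((506.9529724121094, -67.52642059326172), (125.85511016845703, 131.32766723632812), 66.59441375732422)
```

Plate is 132 × 114 mm, centred at (0.510, -0.0575) with yaw -23.7°. The knob is at local (0, 0.046) and z 0.180, which matches neutral in the left lane (f≈0, a≈-0.31). The tool's axes already nearly align with the shifter: tool x ≈ -forward and tool y ≈ left.

Emit:
arm_command:
  rows:
    - {"delta_pos": [-1,-0.78,0],"rot": [0,0,-0.007],"fingers": 1}
    - {"delta_pos": [-1,-0.78,0],"rot": [0,0,0],"fingers": 1}
    - {"delta_pos": [-1,-0.78,0],"rot": [0,0,0],"fingers": 1}
    - {"delta_pos": [-1,-0.78,0],"rot": [0,0,0],"fingers": 1}
    - {"delta_pos": [-1,-0.78,0],"rot": [0,0,0],"fingers": 1}
    - {"delta_pos": [-1,-0.78,0],"rot": [0,0,0],"fingers": 1}
    - {"delta_pos": [-1,-0.78,0],"rot": [0,0,0],"fingers": 1}
    - {"delta_pos": [-1,-0.78,0],"rot": [0,0,0],"fingers": 1}
    - {"delta_pos": [-1,-0.78,0],"rot": [0,0,0],"fingers": 1}
    - {"delta_pos": [-1,-0.78,0],"rot": [0,0,0],"fingers": 1}
    - {"delta_pos": [-1,-0.78,0],"rot": [0,0,0],"fingers": 1}
    - {"delta_pos": [-1,-0.78,0],"rot": [0,0,0],"fingers": 1}
    - {"delta_pos": [-1,-0.78,0],"rot": [0,0,0],"fingers": 1}
    - {"delta_pos": [-1,-0.78,0],"rot": [0,0,0],"fingers": 1}
    - {"delta_pos": [-1,-0.78,0],"rot": [0,0,0],"fingers": 1}
    - {"delta_pos": [-1,-0.78,0],"rot": [0,0,0],"fingers": 1}
    - {"delta_pos": [-1,-0.78,0],"rot": [0,0,0],"fingers": 1}
    - {"delta_pos": [-1,-0.78,0],"rot": [0,0,0],"fingers": 1}
    - {"delta_pos": [-1,-0.78,0],"rot": [0,0,0],"fingers": 1}
    - {"delta_pos": [-1,-0.78,0],"rot": [0,0,0],"fingers": 1}

```text
clock: 2.1
tcp_pos: [0.494, 0.0683, 0.2309]
orientation: [-0.0, 0.205, 0.979, -0.0]
wrist_force: [1.4, 0.5, -0.4]
finger_gap: -0.0
```

```bash
cat >> h.py <<'E'
G=np.array([.510,-.0575,.114]);YAW=np.deg2rad(-23.7)
def where():
    s=env.get_state();d=s["tcp_pos"]-G;c,n=np.cos(YAW),np.sin(YAW);q=s["orientation"]
    ang=np.degrees(2*np.arctan2(q[2],q[1]))
    print("t",s["clock"],"local",np.round([c*d[0]+n*d[1],-n*d[0]+c*d[1],s["tcp_pos"][2]],4),"tool x deg",round(ang,2),"want",156.3,"q",np.round(q,3),"F",np.round(s["wrist_force"],1),"gap",s["finger_gap"])
E
python3 -c "
from h import *
where()"
```

```text
t 2.1 local [-0.0653  0.1088  0.2309] tool x deg 156.34 want 156.3 q [-0.     0.205  0.979 -0.   ] F [ 1.4  0.5 -0.4] gap -1.254412202283578e-05
```

Emit:
arm_command:
  rows:
    - {"delta_pos": [-1,0,0],"fingers": 1}
    - {"delta_pos": [-1,0,0.5],"fingers": 1}
    - {"delta_pos": [-1,0,0.8],"fingers": 1}
    - {"delta_pos": [-0.25,0,0.9],"fingers": 1}
    - {"delta_pos": [0,0,0.85],"fingers": 1}
    - {"delta_pos": [0,0,0],"fingers": 1}
    - {"delta_pos": [0,0,0],"fingers": 1}

```text
schema error: expected keys delta_pos, rot, fingers
```

```bash
python3 - <<'E'
from h import *
where()
p,d=env.read_camera("top");b,_=env.read_camera("side")
a=cv2.resize(p[120:260,160:300],(400,400),interpolation=2);b=cv2.resize(b[100:260,180:330],(375,400),interpolation=2)
cv2.imwrite("pics/c1.png",np.hstack([cv2.convertScaleAbs(a,alpha=1.6),b]))
E
```

```text
t 2.1 local [-0.0653  0.1088  0.2309] tool x deg 156.34 want 156.3 q [-0.     0.205  0.979 -0.   ] F [ 1.4  0.5 -0.4] gap -1.254412202283578e-05
```

View pics/c1.png

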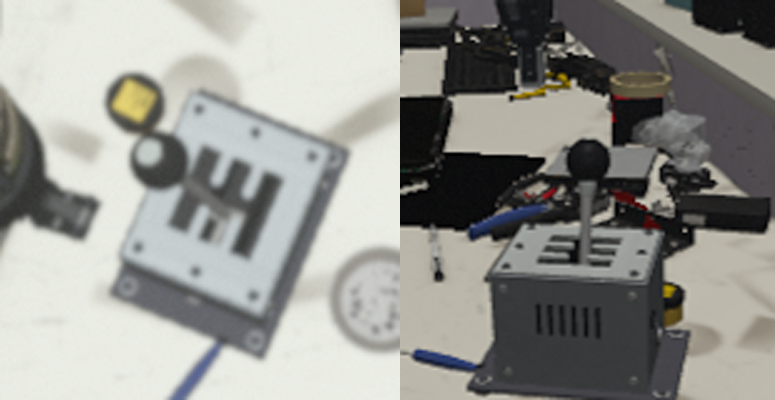

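The move was refused because the rows lacked "rot". The picture shows the stick untouched, with the closed fingertips at crop (85,215), to the left of and behind the knob at (158,160). I'll send it again with "rot".

Emit:
arm_command:
  rows:
    - {"delta_pos": [-1,0,0],"rot": [0,0,0],"fingers": 1}
    - {"delta_pos": [-1,0,0.5],"rot": [0,0,0],"fingers": 1}
    - {"delta_pos": [-1,0,0.8],"rot": [0,0,0],"fingers": 1}
    - {"delta_pos": [-0.25,0,0.9],"rot": [0,0,0],"fingers": 1}
    - {"delta_pos": [0,0,0.85],"rot": [0,0,0],"fingers": 1}
    - {"delta_pos": [0,0,0],"rot": [0,0,0],"fingers": 1}
    - {"delta_pos": [0,0,0],"rot": [0,0,0],"fingers": 1}

```text
clock: 2.9
tcp_pos: [0.5527, 0.0438, 0.1702]
orientation: [-0.001, 0.205, 0.979, 0.0]
wrist_force: [1.1, -0.4, 0.5]
finger_gap: -0.0006
```

```bash
python3 - <<'E'
from h import *
where()
p,d=env.read_camera("top");b,_=env.read_camera("side")
a=cv2.resize(p[120:260,160:300],(400,400),interpolation=2);b=cv2.resize(b[100:260,180:330],(375,400),interpolation=2)
cv2.imwrite("pics/c2.png",np.hstack([cv2.convertScaleAbs(a,alpha=1.6),b]))
E
```

```text
t 2.9 local [-0.0016  0.1099  0.1702] tool x deg 156.38 want 156.3 q [-0.001  0.205  0.979  0.   ] F [ 1.1 -0.4  0.5] gap -0.0006327441247552156
```

View pics/c2.png

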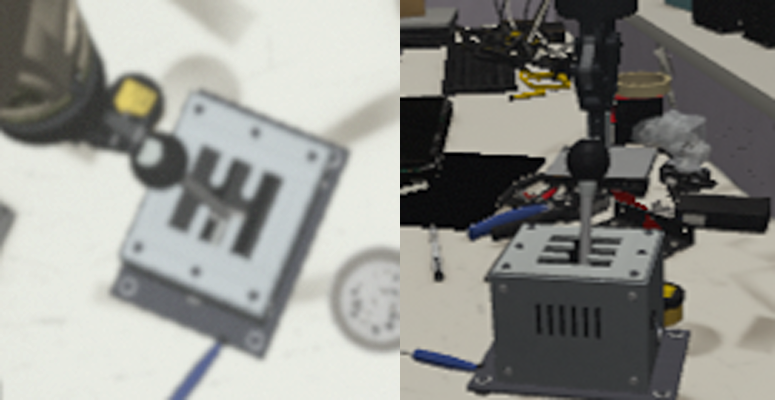

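The closed fingertips are beside the knob on its left, at crop (120,130), at its height and clear of the tub. Now I'll push to the right slowly.

Emit:
arm_command:
  rows:
    - {"delta_pos": [0,-0.4,0],"rot": [0,0,0],"fingers": 1}
    - {"delta_pos": [0,-0.4,0],"rot": [0,0,0],"fingers": 1}
    - {"delta_pos": [0,-0.3,0],"rot": [0,0,0],"fingers": 1}
    - {"delta_pos": [0,-0.25,0],"rot": [0,0,0],"fingers": 1}
    - {"delta_pos": [0,-0.25,0],"rot": [0,0,0],"fingers": 1}
    - {"delta_pos": [0,-0.25,0],"rot": [0,0,0],"fingers": 1}
    - {"delta_pos": [0,-0.25,0],"rot": [0,0,0],"fingers": 1}
    - {"delta_pos": [0,-0.25,0],"rot": [0,0,0],"fingers": 1}
    - {"delta_pos": [0,-0.25,0],"rot": [0,0,0],"fingers": 1}
    - {"delta_pos": [0,-0.25,0],"rot": [0,0,0],"fingers": 1}
    - {"delta_pos": [0,-0.25,0],"rot": [0,0,0],"fingers": 1}
    - {"delta_pos": [0,0,0],"rot": [0,0,0],"fingers": 1}
    - {"delta_pos": [0,0,0],"rot": [0,0,0],"fingers": 1}

```text
clock: 4.3
tcp_pos: [0.5283, -0.0138, 0.1701]
orientation: [-0.0, 0.205, 0.979, -0.0]
wrist_force: [0.0, -0.2, 0.4]
finger_gap: -0.0002
```

```bash
cat >> h.py <<'E'
def look(name,z0=.17):
    where()
    for n in("top","side"):
        p,d=env.read_camera(n);P=cloud(n,d)
        L=P-G;c,s=np.cos(YAW),np.sin(YAW);x=c*L[...,0]+s*L[...,1];y=-s*L[...,0]+c*L[...,1]
        if n=="top":a=cv2.convertScaleAbs(cv2.resize(p[120:260,160:300],(400,400),interpolation=2),alpha=1.6)
        else:b=cv2.resize(p[100:260,180:330],(375,400),interpolation=2)
        g=p.max(2)
        m=(abs(x)<.075)&(y<.07)&(y>-.07)&(P[...,2]>z0)&(P[...,2]<.212)
        if m.sum()>30:
            k=sphere(P[m]);print(n,m.sum(),k,"x y z f a len",angles(k,G,YAW))
    cv2.imwrite(f"pics/{name}.png",np.hstack([a,b]))
E
python3 -c "
from h import *
look('c3')"
```

```text
t 4.3 local [-0.0008  0.0473  0.1701] tool x deg 156.32 want 156.3 q [-0.     0.205  0.979 -0.   ] F [ 0.  -0.2  0.4] gap -0.00023473103183377947
top 96 [ 0.51533    -0.04730278  0.18813895] x y z f a len [ 0.001  0.011  0.074  0.005 -0.076  0.152]
side 348 [ 0.51476026 -0.04510041  0.18776855] x y z f a len [-0.001  0.013  0.074 -0.004 -0.088  0.151]
```

View pics/c3.png

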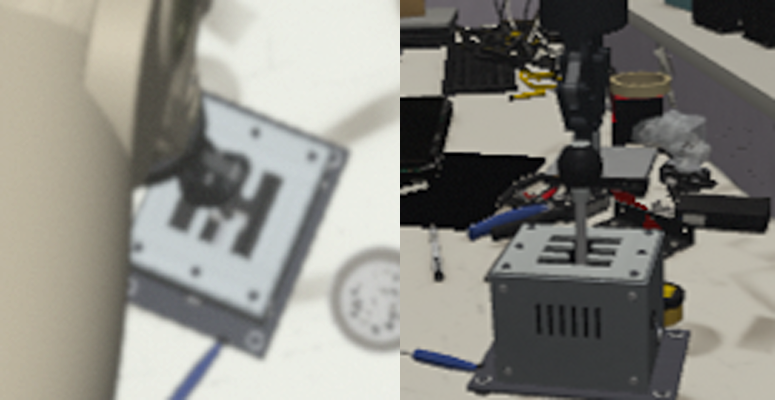

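The knob (side crop (580,163)) has moved across to y≈12–13 mm with f≈0, as predicted, so there are about 12 mm left to go.

Emit:
arm_command:
  rows:
    - {"delta_pos": [0,-0.2,0],"rot": [0,0,0],"fingers": 1}
    - {"delta_pos": [0,-0.2,0],"rot": [0,0,0],"fingers": 1}
    - {"delta_pos": [0,-0.2,0],"rot": [0,0,0],"fingers": 1}
    - {"delta_pos": [0,0,0],"rot": [0,0,0],"fingers": 1}
    - {"delta_pos": [0,0,0],"rot": [0,0,0],"fingers": 1}

```text
clock: 4.9
tcp_pos: [0.5236, -0.0248, 0.1702]
orientation: [-0.0, 0.205, 0.979, -0.0]
wrist_force: [0.2, -0.2, -0.2]
finger_gap: 0.0004
```

```bash
python3 -c "
from h import *
look('c4')"
```

```text
t 4.9 local [-0.0007  0.0354  0.1702] tool x deg 156.32 want 156.3 q [-0.     0.205  0.979 -0.   ] F [ 0.2 -0.2 -0.2] gap 0.0003715134803113254
top 92 [ 0.510624   -0.05822669  0.18843031] x y z f a len [ 0.001 -0.     0.074  0.006  0.003  0.151]
side 357 [ 0.50988446 -0.05567385  0.18823453] x y z f a len [-0.001  0.002  0.074 -0.006 -0.011  0.151]
```

The knob is now in the middle (a≈0, f≈0). Next I'll back off left, rise, go round behind the knob and come down again.

Emit:
arm_command:
  rows:
    - {"delta_pos": [0,0.5,0],"rot": [0,0,0],"fingers": 1}
    - {"delta_pos": [0,0.6,0],"rot": [0,0,0],"fingers": 1}
    - {"delta_pos": [0,0,-1],"rot": [0,0,0],"fingers": 1}
    - {"delta_pos": [0,0,-1],"rot": [0,0,0],"fingers": 1}
    - {"delta_pos": [1,0,-1],"rot": [0,0,0],"fingers": 1}
    - {"delta_pos": [1,-0.9,0],"rot": [0,0,0],"fingers": 1}
    - {"delta_pos": [0.8,-1,0],"rot": [0,0,0],"fingers": 1}
    - {"delta_pos": [0,-1,0],"rot": [0,0,0],"fingers": 1}
    - {"delta_pos": [0,0,1],"rot": [0,0,0],"fingers": 1}
    - {"delta_pos": [0,0,1],"rot": [0,0,0],"fingers": 1}
    - {"delta_pos": [0,0,0.95],"rot": [0,0,0],"fingers": 1}
    - {"delta_pos": [0,0,0],"rot": [0,0,0],"fingers": 1}
    - {"delta_pos": [0,0,0],"rot": [0,0,0],"fingers": 1}

```text
clock: 6.3
tcp_pos: [0.4581, -0.0344, 0.1715]
orientation: [-0.0, 0.205, 0.979, 0.0]
wrist_force: [1.4, -0.0, 0.5]
finger_gap: -0.0001
```

```bash
python3 -c "
from h import *
look('c5')"
```

```text
t 6.3 local [-0.0567  0.0003  0.1715] tool x deg 156.4 want 156.3 q [-0.     0.205  0.979  0.   ] F [ 1.4 -0.   0.5] gap -0.00013260327296706292
side 489 [ 0.48211879 -0.05724963  0.19204968] x y z f a len [-0.026 -0.011  0.078 -0.172  0.071  0.158]
```

View pics/c5.png

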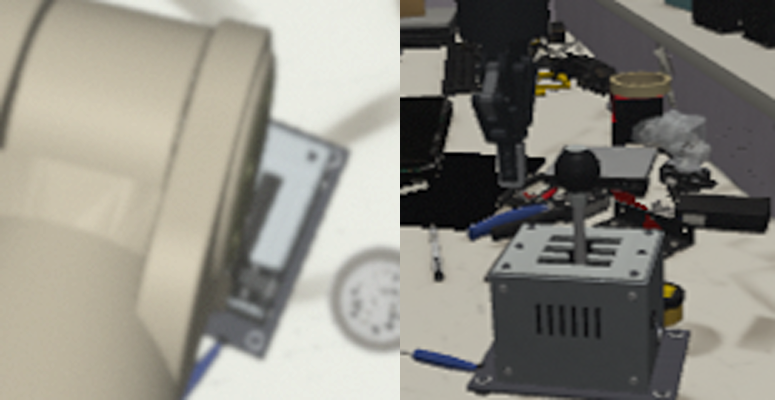

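The stick stands upright in the middle, knob at crop (577,168), and the fingertips are clear behind it at (512,165). The side-view fit for this picture mixed in fingertip points, so I'm ignoring it. Now I'll push forward.

Emit:
arm_command:
  rows:
    - {"delta_pos": [-0.5,0,0],"rot": [0,0,0],"fingers": 1}
    - {"delta_pos": [-0.5,0,0],"rot": [0,0,0],"fingers": 1}
    - {"delta_pos": [-0.3,0,0],"rot": [0,0,0],"fingers": 1}
    - {"delta_pos": [-0.3,0,0],"rot": [0,0,0],"fingers": 1}
    - {"delta_pos": [-0.3,0,0],"rot": [0,0,0],"fingers": 1}
    - {"delta_pos": [-0.3,0,0],"rot": [0,0,0],"fingers": 1}
    - {"delta_pos": [-0.3,0,0],"rot": [0,0,0],"fingers": 1}
    - {"delta_pos": [-0.3,0,0],"rot": [0,0,0],"fingers": 1}
    - {"delta_pos": [-0.3,0,0],"rot": [0,0,0],"fingers": 1}
    - {"delta_pos": [-0.3,0,0],"rot": [0,0,0],"fingers": 1}
    - {"delta_pos": [-0.2,0,0],"rot": [0,0,0],"fingers": 1}
    - {"delta_pos": [0,0,0],"rot": [0,0,0],"fingers": 1}
    - {"delta_pos": [0,0,0],"rot": [0,0,0],"fingers": 1}

```text
clock: 7.7
tcp_pos: [0.5239, -0.064, 0.1712]
orientation: [-0.0, 0.205, 0.979, 0.0]
wrist_force: [-0.4, 0.4, 0.4]
finger_gap: -0.0001
```

```bash
python3 -c "
from h import *
look('c6')"
```

```text
t 7.7 local [ 0.0153 -0.0003  0.1712] tool x deg 156.35 want 156.3 q [-0.     0.205  0.979  0.   ] F [-0.4  0.4  0.4] gap -0.00010774519464171962
side 465 [ 0.54072626 -0.07475593  0.18609273] x y z f a len [ 0.035 -0.003  0.072  0.236  0.023  0.153]
```

View pics/c6.png

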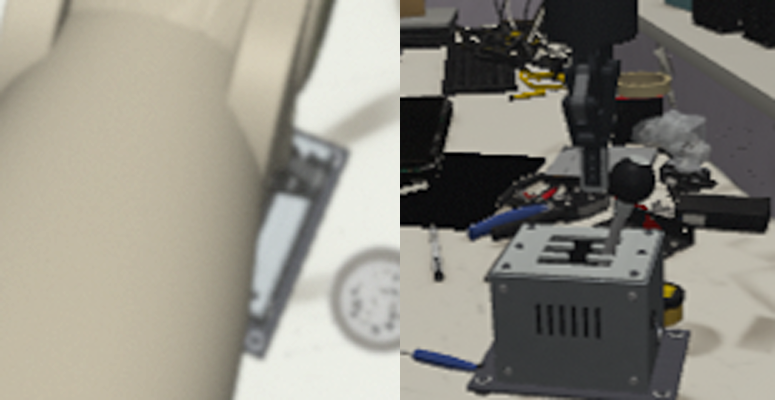

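The stick now leans forward in the middle lane, knob at crop (632,182). The wrist force is near zero, so the detent has snapped it ahead of the fingertips. I'll back off and move clear to check it without the arm in view.

Emit:
arm_command:
  rows:
    - {"delta_pos": [0.8,0,0],"rot": [0,0,0],"fingers": 1}
    - {"delta_pos": [1,0,0],"rot": [0,0,0],"fingers": 1}
    - {"delta_pos": [0.8,0,-1],"rot": [0,0,0],"fingers": 1}
    - {"delta_pos": [0,0,-1],"rot": [0,0,0],"fingers": 1}
    - {"delta_pos": [0,0,-1],"rot": [0,0,0],"fingers": 1}
    - {"delta_pos": [0,1,-1],"rot": [0,0,0],"fingers": 1}
    - {"delta_pos": [0,1,0],"rot": [0,0,0],"fingers": 1}
    - {"delta_pos": [0,1,0],"rot": [0,0,0],"fingers": 1}
    - {"delta_pos": [0,1,0],"rot": [0,0,0],"fingers": 1}
    - {"delta_pos": [0,1,0],"rot": [0,0,0],"fingers": 1}
    - {"delta_pos": [0,1,0],"rot": [0,0,0],"fingers": 1}
    - {"delta_pos": [0,1,0],"rot": [0,0,0],"fingers": 1}
    - {"delta_pos": [0,1,0],"rot": [0,0,0],"fingers": 1}
    - {"delta_pos": [0,1,0],"rot": [0,0,0],"fingers": 1}
    - {"delta_pos": [0,1,0],"rot": [0,0,0],"fingers": 1}
    - {"delta_pos": [0,0,0],"rot": [0,0,0],"fingers": 1}
    - {"delta_pos": [0,0,0],"rot": [0,0,0],"fingers": 1}

```text
clock: 9.5
tcp_pos: [0.5562, 0.1402, 0.2511]
orientation: [-0.0, 0.204, 0.979, -0.0]
wrist_force: [0.7, 0.6, -0.5]
finger_gap: 0.0001
```

```bash
python3 -c "
from h import *
look('c7')"
```

```text
t 9.5 local [-0.0372  0.1996  0.2511] tool x deg 156.4 want 156.3 q [-0.     0.204  0.979 -0.   ] F [ 0.7  0.6 -0.5] gap 5.576676095080265e-05
top 346 [ 0.55274547 -0.07680258  0.18096515] x y z f a len [ 0.047 -0.     0.067  0.318  0.003  0.151]
side 268 [ 0.55129906 -0.07552354  0.17915502] x y z f a len [ 0.045  0.     0.065  0.305 -0.001  0.149]
```

View pics/c7.png

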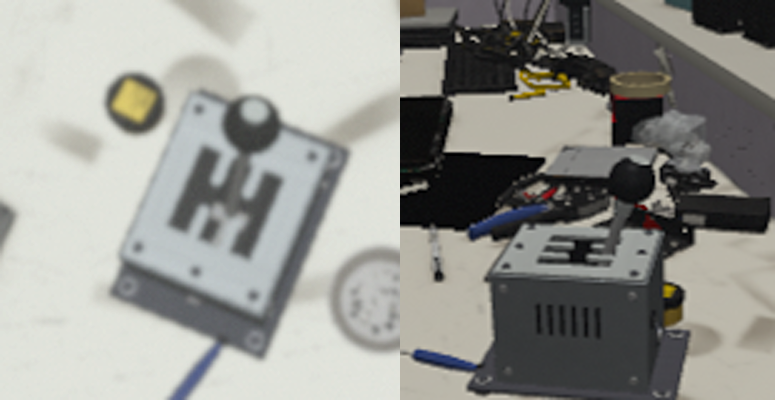

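The stick is home in third: knob at crop (250,124), f≈0.31, a≈0. The tub, dish and screwdriver are at the same pixels as before, and the arm is clear.

```bash
python3 -c "
from workcell import env
print(env.hand_in())"
```

```text
the job is handed in; nothing more can be done
None
```

The stick is in third and the job is handed in at about 9.6 s on the robot's clock; `hand_in` reports no verdict.

- **What I did:** The stick had been left in neutral in the left lane. I pushed the knob across to the middle with closed fingertips, then went round behind it and pushed it forward until the detent snapped in. Then I backed the arm well clear.
- **Neutral at the middle lane:** Before the forward push, both cameras put the fore angle within 0.006 rad and the sideways angle within 0.011 rad of zero.
- **Final position:** With the arm clear, the top view gave a fore angle of 0.318 rad and the side view 0.305 rad. The sideways angle was within 0.003 rad of the middle lane.
- **Loose items:** By eye, the tub, dish and screwdriver sit where they were in the earlier pictures. I did not measure their displacement.
- **Problems along the way:** One move call was refused for a missing field, and nothing moved. While the fingertips were behind the knob, the side-view fit was thrown off by fingertip points. That affected two readings, which I did not use.

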